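# Set the knocked-over pot of test-tube holders back in its place

### The arm

A 6-joint arm with a two-finger parallel gripper is mounted at the origin on the work surface. World frame = base frame: x ahead of the robot, y to its left, z up, the work surface at z = 0. Lengths are in m, angles in rad, forces in N, time in s.
With the tool pointing down it reaches from about 0.3 to 0.85 m from the base axis. Payload 4.2 kg.
Tool frame: the origin (TCP) lies on the front face of the gripper's body, between the roots of the fingers; the fingertips stand 78 mm ahead of it and the grasp point (between the pads) lies 60 mm ahead of it; z points along the fingers, y is the line along which they close (so a half turn about z gives the same grasp; the last joint's range is limited). The gripper opens to 91 mm and grips with 3 to 60 N. Pads are 32 mm wide; open, the fingers measure 118 mm over their backs; the gripper's body (76 mm by 178 mm) begins 60 mm behind the grasp point.
Start: joints at [-1.242, 0.32, 1.565, -0, 1.257, -0.02], TCP at [0.197, -0.54, 0.292] pointing down, gripper open.
Joint ranges: [-3.11, 3.11], [-0.84, 2.01], [0.21, 2.61], [-1.34, 4.49], [0.05, 2.63], [-2.56, 2.56]. Speed limits (rad/s): [2.57, 2.57, 3.14, 3.14, 3.14, 3.14].

### API

Orientations are given as a rotation vector (axis times angle).
In Python, from workcell import bot, cams gives the robot as it stands.
- The arm moves only by the tool apply_moves, never from a script. Its argument "commands" is one flat list of numbers, 7 for each row, row after row: the shift along the world's x, y, z in cm, then the turn, a rotation vector about the world's x, y, z in degrees, then the finger opening in cm, from 0 to 9.12. A call has 1 to 12 rows; each row shifts and turns the commanded pose from where the row before left it; what a row does not reach is not made up. A row lasts 1/12 s, in which the tool goes at most 41.7 mm and 7.16 degrees, less where a joint would pass 70% of its speed; a pose out of reach is approached as far as the arm can. A call is refused whole if a number of a shift passes 4.17 or a number of a turn 7.16, either way. A call with a gripper value outside its range is refused whole. The fingers move at their own pace and stop on an object; the grip force is fixed at half the most. Time passes only in rows, so rows that do not move let the fingers close. It gives the time, the measured TCP pose, the force, the opening and the grip force at its end, in the units of the state.
- bot.get_obs(): the state, without advancing time (a new reading comes with each control period).
- cams.camera(name): name is "scene" or "side" or "wrist"; returns the picture (420x560x3 uint8, blue, green, red); there is no depth.
- cams.get_calibration(name): a dict with "fx", "fy", "cx", "cy" (pixels), "rvec" (rotation vector, rad) and "tvec" (3), from world to camera coordinates, as OpenCV has them; the wrist camera has in their place "hand_eye" (4x4, takes a point from camera to tool coordinates, whose origin is the TCP and whose axes are the flange's). Camera axes: x right, y down, z forward; pixel columns grow to the right and rows downward; lengths in m; the calibration is good to about 2 mm. A picture is of the moment at which its call begins: read the wrist's pose just before it. get_calibration takes no time and is no camera call.
- bot.hand_in(): hands the job in; it is judged then, once.
The state is a dict: "clock": time; "joint_pos": joint angles; "qvel": joint speeds; "effort": joint torques, N m; "eef_pos": TCP position; "ee_rot": TCP orientation; "wrist_force": force on the tool from outside, world axes, zero at the start; "moment": the same for the moment, N m; "gripper_width": finger opening in m; "grasp_force": force on a finger pad.
Only numpy, scipy, OpenCV 4.12 (cv2) and the standard library are available. Lean on these libraries where they do the work, as an engineer would, in place of code of your own. Each camera call takes 0.05 s, during which the arm holds its last target. There are 200 camera calls.

### The job

The square yellow pot of wooden test-tube holders has been knocked over and two of the three holders have spilled out. Get all three back in the pot with their jaws upwards, stand the pot upright on its base, and slide it back to its place on the bench, right up against the near side of the big blue kit tray. Leave the glassware and the slide box alone.

Things in the scene. Friction and masses are not known exactly. Their poses are not given: they have to be found in the camera images.
- pot: Square yellow pot, weighted base, 0.35 kg: 70 x 70 mm outside, 110 tall, walls 4, base 10 thick (62 x 62 inside, 100 deep), open top. Origin: centre of its underside; z axis runs from base out through the mouth. Starts lying loose on a side wall (x axis up, origin 35 mm above the bench), mouth roughly to the robot's right (-y). Raise the mouth end and it pivots on the base's edge.
- pot_mouth (a point): Centre of the pot's mouth, 110 mm from its underside; axes as the pot.
- holder_a: Wooden test-tube holder, stiff and closed, 40 g, 170 mm long, 14 thick as it lies. x axis runs from the plain rounded handle end to the jaws; the last 42 mm are the jaw block, 18 wide, with a dark cork-lined notch; the handle is 14 wide. Origin mid-length, on its underside; ends 85 mm either way. Starts flat on the bench right of the pot, handle roughly towards the pot.
- holder_a_foot (a point): Centre of holder_a's plain handle end.
- holder_a_jaws (a point): Centre of holder_a's jaw end.
- holder_b: A second holder like holder_a, also lying flat on the bench, farther from the robot than holder_a.
- holder_b_foot (a point): Centre of holder_b's plain handle end.
- holder_b_jaws (a point): Centre of holder_b's jaw end.
- holder_c: A third holder like holder_a, still in the lying pot: it lies on the pot's lower wall along one side wall, handle end in, about 5 mm short of the pot's floor, jaws sticking out of the mouth.
- holder_c_foot (a point): Centre of holder_c's plain handle end.
- holder_c_jaws (a point): Centre of holder_c's jaw end.
- tray: Big blue kit tray full of dropper bottles, 312 mm (x) by 427 mm (y), 75 mm tall, heavy: it does not move. Origin at the middle of the lower edge of its near side, the side that faces the robot; x points into the tray, away from the robot.
- beaker: Bystander: empty glass beaker, 74 mm across, 94 mm tall, origin at the centre of its underside.
- reagent: Bystander: amber reagent bottle, 64 mm across, 135 mm tall, origin at the centre of its underside.
- flask: Bystander: stoppered conical flask, 84 mm across the base, 136 mm tall, origin at the centre of its underside.
- slide_box: Bystander: cardboard box of slides, 87 x 127 x 54 mm, origin at the centre of its underside.
Not all that is in view belongs to the job. Leave any pink or red look-alike of the holder_c alone.

How it is judged:
By the outcome, as a careful person would: the job done as asked, in the order asked, and still so for the second after the job is handed in, with the robot touching nothing.
It also fails if it takes over 72 s, if anything falls off the work surface, if the arm or the gripper's body presses on something with over 40 N, if the wrist force passes 120 N, or if a joint passes its speed limit or range.

## Working session

There is one attempt and no reset: what is moved stays moved. The work goes in short steps, Python scripts to look and compute and a tool call to move; the robot and the scene stay as the last step left them, time stands still between calls to the robot, and variables do not carry over. Pictures are saved under pics/ and viewed, at most 12 in all, crops included, and the job is handed in when it is done.

Besides the shell and the picture viewer there is one more tool, called after "Call:" in YAML: its name, and indented under it one key for each argument. apply_moves: Moves the arm, as the interface text tells. Its arguments: {"type":"object","properties":{"commands":{"type":"array"}},"required":["commands"]}

```bash
mkdir -p pics; ls
python3 - <<'E'
from workcell import bot,cams
import cv2,numpy as np
print(bot.get_obs())
for n in("scene","side","wrist"):
    im=cams.camera(n); cv2.imwrite(f"pics/{n}0.png",im); c=cams.get_calibration(n); print(n,c)
a=[cv2.imread(f"pics/{n}0.png") for n in("scene","side")]
E
```

```text
pics
{'clock': 0.0, 'joint_pos': array([-1.24201590e+00,  3.20264402e-01,  1.56567009e+00, -3.40286820e-05,
        1.25740248e+00, -1.99926971e-02]), 'qvel': array([ 0.00190664,  0.00055828,  0.00026713,  0.00133188, -0.00076213,
        0.00062166]), 'effort': array([-5.99092109e-04, -4.12457836e+01, -2.31976819e+01,  7.27867917e-02,
        4.56603058e-02, -1.54553891e-04]), 'eef_pos': array([ 0.19638029, -0.54003034,  0.29143944]), 'ee_rot': array([-3.09224919e+00, -5.44797078e-01,  4.71325877e-04]), 'wrist_force': array([ 0.51912479, -0.9007136 ,  0.49257753]), 'moment': array([ 0.00724275, -0.02922893,  0.02858197]), 'grasp_force': 0.0, 'gripper_width': 0.09102245402765118}
scene {'fx': 533.7504928191966, 'fy': 533.7504928191966, 'cx': 290.93619327178004, 'cy': 204.20993164711734, 'rvec': array([ 1.64865308,  1.86708354, -0.76682734]), 'tvec': array([ 0.06836071, -0.32183676,  1.88296666])}
side {'fx': 455.92771907233555, 'fy': 455.92771907233555, 'cx': 277.50219591840505, 'cy': 206.46896153310055, 'rvec': array([ 0.42970948, -2.67752439,  1.3208709 ]), 'tvec': array([0.49320964, 0.1672699 , 1.22744181])}
wrist {'fx': 309.79730515177334, 'fy': 309.79730515177334, 'cx': 272.7802816688328, 'cy': 212.50436311102376, 'hand_eye': array([[ 2.86692184e-04, -9.57933219e-01, -2.86991054e-01,
         8.08086892e-02],
       [ 9.99999818e-01,  1.22179701e-04,  5.91140854e-04,
         1.37226514e-03],
       [-5.31208980e-04, -2.86991171e-01,  9.57933080e-01,
        -9.28152040e-02],
       [ 0.00000000e+00,  0.00000000e+00,  0.00000000e+00,
         1.00000000e+00]])}
```

View pics/scene0.png

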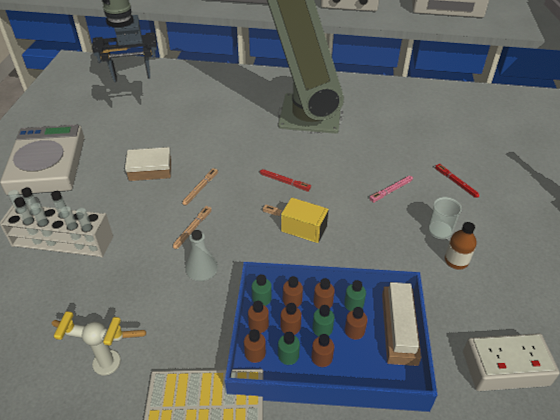

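View pics/side0.png

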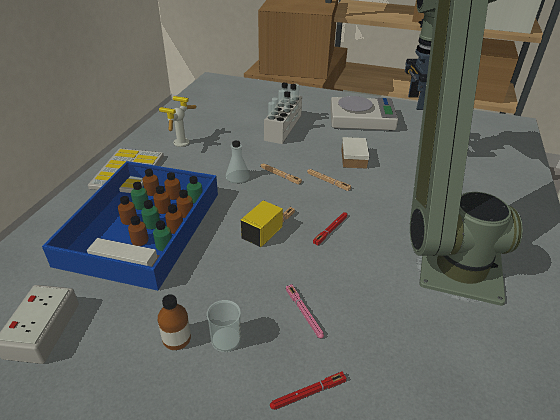

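The scene view shows the pot at (305,220) with its mouth to the left (-y) and holder_c's jaws at (270,209). Holder_a is near (200,185), and holder_b near (193,228) beside the flask at (200,255). The tray's near edge is at row ~265. The side view shows the same things: pot (262,222), holders (330,179) and (281,174).

```bash
cat > h.py <<'E'
import cv2,numpy as np
from workcell import bot,cams
from scipy.spatial.transform import Rotation as R
def cam(n,obs=None):
    c=cams.get_calibration(n);K=np.array([[c['fx'],0,c['cx']],[0,c['fy'],c['cy']],[0,0,1]])
    if n=='wrist':
        o=obs; T=np.eye(4);T[:3,:3]=R.from_rotvec(o['ee_rot']).as_matrix();T[:3,3]=o['eef_pos'];W=np.linalg.inv(T@c['hand_eye'])
        return K,W[:3,:3],W[:3,3]
    return K,R.from_rotvec(c['rvec']).as_matrix(),np.array(c['tvec'])
def ray(C,p):
    K,r,t=C;d=r.T@np.linalg.inv(K)@np.array([p[0],p[1],1.]);return -r.T@t,d/np.linalg.norm(d)
def plane(C,p,z):
    o,d=ray(C,p);return o+d*(z-o[2])/d[2]
def tri(C1,p1,C2,p2):
    A=np.zeros((3,3));b=np.zeros(3);rs=[ray(C1,p1),ray(C2,p2)]
    for o,d in rs:
        M=np.eye(3)-np.outer(d,d);A+=M;b+=M@o
    x=np.linalg.solve(A,b);return x,[np.linalg.norm((np.eye(3)-np.outer(d,d))@(x-o)) for o,d in rs]
def proj(C,X):
    K,r,t=C;q=K@(r@np.asarray(X,float)+t);return q[:2]/q[2]
def blobs(im,lo,hi,amin=40):
    m=cv2.inRange(cv2.cvtColor(im,cv2.COLOR_BGR2HSV),lo,hi)
    m=cv2.morphologyEx(m,cv2.MORPH_CLOSE,np.ones((3,3)))
    cs,_=cv2.findContours(m,cv2.RETR_EXTERNAL,cv2.CHAIN_APPROX_NONE)
    return [c for c in cs if cv2.contourArea(c)>amin]
def ends(c):
    (cx,cy),(w,h),a=cv2.minAreaRect(c);b=cv2.boxPoints(((cx,cy),(w,h),a))
    i=0 if np.linalg.norm(b[0]-b[1])<np.linalg.norm(b[1]-b[2]) else 1
    return (b[i]+b[i+1])/2,(b[(i+2)%4]+b[(i+3)%4])/2
E
python3 - <<'E'
from h import *
np.set_printoptions(precision=4,suppress=True)
for n in("scene","side"):
    im=cv2.imread(f"pics/{n}0.png");C=cam(n);print(n,"campos",-C[1].T@C[2])
    for nm,lo,hi in(("wood",(5,60,90),(19,190,255)),("yel",(20,150,60),(32,255,255)),("blue",(105,150,40),(125,255,255))):
        for c in blobs(im,lo,hi):
            e=ends(c);x,y,w,hh=cv2.boundingRect(c)
            if nm=="wood" and y>110 and y<290: print(nm,cv2.contourArea(c),(x,y,w,hh),e,plane(C,e[0],.007),plane(C,e[1],.007))
            elif nm!="wood" and cv2.contourArea(c)>300: print(nm,(x,y,w,hh),cv2.approxPolyDP(cv2.convexHull(c),2.5,True)[:,0].tolist())
    s=im[140:290,130:370] if n=="scene" else im[120:270,210:400]
    cv2.imwrite(f"pics/{n}0c.png",cv2.resize(s,None,fx=3.2,fy=3.2,interpolation=cv2.INTER_CUBIC))
E
```

```text
scene campos [1.5711 0.0931 1.0848]
wood 243.0 (315, 283, 19, 25) (array([324., 283.], dtype=float32), array([324., 307.], dtype=float32)) [0.7437 0.1014 0.007 ] [0.8158 0.1065 0.007 ]
wood 537.0 (281, 282, 22, 52) (array([292.7197, 281.5948], dtype=float32), array([289.4223, 332.7047], dtype=float32)) [0.7496 0.0229 0.007 ] [0.8973 0.032  0.007 ]
wood 334.0 (453, 233, 24, 22) (array([453.7378, 242.3597], dtype=float32), array([475.9085, 244.8232], dtype=float32)) [0.5609 0.4412 0.007 ] [0.5619 0.5002 0.007 ]
wood 313.5 (173, 206, 38, 43) (array([209.4751, 206.5276], dtype=float32), array([172.9779, 247.0801], dtype=float32)) [ 0.5146 -0.244   0.007 ] [ 0.6777 -0.3053  0.007 ]
wood 116.5 (263, 205, 19, 11) (array([263.05, 206.85], dtype=float32), array([280.75, 212.75], dtype=float32)) [ 0.4952 -0.0919  0.007 ] [ 0.512  -0.0385  0.007 ]
wood 331.0 (127, 169, 44, 12) (array([170.0152, 173.2132], dtype=float32), array([127.0914, 176.2792], dtype=float32)) [ 0.3892 -0.3951  0.007 ] [ 0.4207 -0.5191  0.007 ]
wood 267.0 (182, 168, 36, 37) (array([215.9101, 168.9135], dtype=float32), array
[... 1829 characters left out ...]
0.007 ]
wood 212.0 (307, 169, 44, 22) (array([307.0517, 169.8793], dtype=float32), array([349.8966, 188.2414], dtype=float32)) [ 0.5148 -0.3252  0.007 ] [ 0.3522 -0.264   0.007 ]
wood 190.0 (260, 163, 42, 22) (array([260.0633, 164.8491], dtype=float32), array([300.281 , 181.7146], dtype=float32)) [ 0.6805 -0.3024  0.007 ] [ 0.5176 -0.2473  0.007 ]
wood 171.5 (342, 155, 26, 13) (array([341.3053, 160.3345], dtype=float32), array([366.4634, 165.5757], dtype=float32)) [ 0.4141 -0.4265  0.007 ] [ 0.3224 -0.4211  0.007 ]
yel (241, 201, 42, 46) [[265, 201], [282, 209], [281, 227], [260, 246], [241, 219]]
blue (42, 161, 176, 130) [[126, 161], [215, 175], [217, 194], [157, 290], [50, 266], [42, 246]]
```

View pics/scene0c.png

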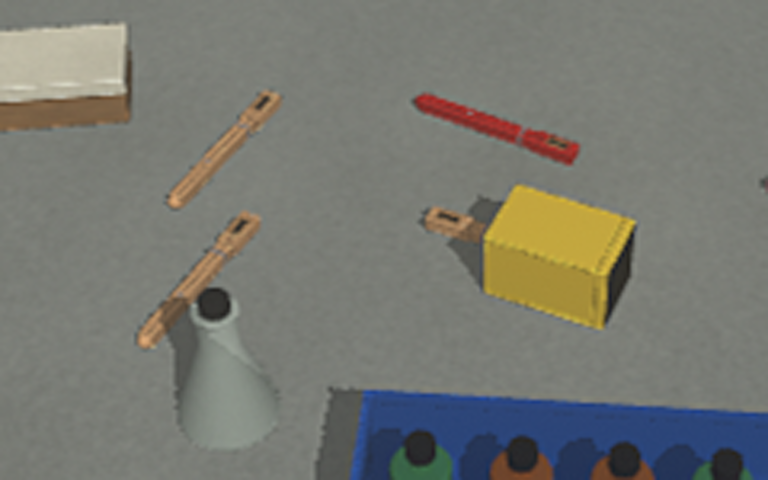

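Run:
```python
from h import *
np.set_printoptions(precision=4,suppress=True)
C=cam("scene");S=cam("side")
for p in((291.9,198.1),(328.8,208.8),(318.1,225.9),(281.6,215)): 
    X=plane(C,p,.07);print("pot top",X,"side px",proj(S,X))
for p in((317,242),(282,230)): print("pot bottom far", plane(C,p,0))
print("pot tri", tri(C,(291.9,198.1),S,(282,209)),tri(C,(281.6,215),S,(265,201)))
for p in((244,262),(419,272)): print("tray",plane(C,p,.075))
print("tray side px",[plane(S,p,.075) for p in((215,175),(157,268))])
print("tray tri",tri(C,(244,262),S,(215,175)))
fl=plane(C,(197,235.),.136);print("flask top",fl,plane(S,(236,144),.136)); print("flask base", plane(C,(201,275),0))
for p in((262,171),(310,187)): print("red",plane(C,p,.014))
print("box",[plane(C,p,.054) for p in((126,150),(169,149),(171,166),(129,168))])
cim=cv2.imread("pics/scene0.png")[190:250,255:335]; sim=cv2.imread("pics/side0.png")[190:255,230:305]
cv2.imwrite("pics/pot.png",np.hstack([cv2.resize(cim,(400,300),interpolation=2),cv2.resize(sim,(400,300),interpolation=2)]))
```

```text
pot top [ 0.5135 -0.0077  0.07  ] side px [280.2073 208.5864]
pot top [0.5415 0.0959 0.07  ] side px [258.8703 228.684 ]
pot top [0.6087 0.0722 0.07  ] side px [239.0584 218.4598]
pot top [ 0.582  -0.0274  0.07  ] side px [260.0733 200.08  ]
pot bottom far [0.6027 0.0726 0.    ]
pot bottom far [ 0.5713 -0.0272  0.    ]
pot tri (array([ 0.5094, -0.0089,  0.0674]), [np.float64(0.001324590215382583), np.float64(0.001324590215382546)]) (array([ 0.5709, -0.0311,  0.0631]), [np.float64(0.004033561936898093), np.float64(0.004033561936898221)])
tray [ 0.7579 -0.0969  0.075 ]
tray [0.7332 0.3258 0.075 ]
tray side px [array([ 0.758 , -0.0994,  0.075 ]), array([0.7244, 0.32  , 0.075 ])]
tray tri (array([ 0.7577, -0.0974,  0.0757]), [np.float64(0.0008011461583640319), np.float64(0.0008011461583640039)])
flask top [ 0.7399 -0.2114  0.136 ] [ 0.7263 -0.2036  0.136 ]
flask base [ 0.754  -0.2119  0.    ]
red [ 0.3483 -0.1177  0.014 ]
red [0.4004 0.0346 0.014 ]
box [array([ 0.3544, -0.5358,  0.054 ]), array([ 0.3315, -0.408 ,  0.054 ]), array([ 0.4088, -0.3799,  0.054 ]), array([ 0.4346, -0.499 ,  0.054 ])]
```

View pics/pot.png

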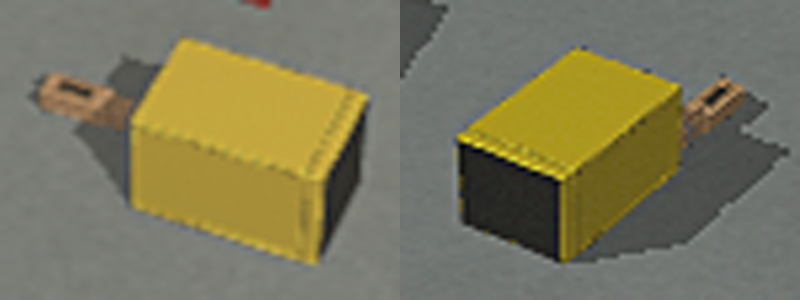

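The close-up crops show the pot's top corners: mouth side at scene (292,198) and (282,215), base side at (329,209) and (318,226). Holder_c lies along the near (-x) wall. The two views agree on both holders to about 3 mm and on the pot to about 5 mm. I'll move to holder_a now.

Call:
apply_moves:
  commands: [1.74,2.71,-1.6,0,0,-4.07,5,1.74,2.71,-1.6,0,0,-4.07,5,1.74,2.71,-1.6,0,0,-4.07,5,1.74,2.71,-1.6,0,0,-4.07,5,1.74,2.71,-1.6,0,0,-4.07,5,1.74,2.71,-1.6,0,0,-4.07,5,1.74,2.71,-1.6,0,0,-4.07,5,1.74,2.71,-1.6,0,0,-4.07,5,1.74,2.71,-1.6,0,0,-4.07,5,1.74,2.71,-1.6,0,0,-4.07,5,0,0,0,0,0,0,5,0,0,0,0,0,0,5]

```text
clock: 1.15
eef_pos: [0.3707, -0.268, 0.1315]
ee_rot: [-3.091, 0.558, 0.003]
wrist_force: [0.5, -0.9, -1.0]
gripper_width: 0.0498
grasp_force: 0.0
```

Run:
```python
from h import *
np.set_printoptions(precision=4,suppress=True)
o=bot.get_obs();print(o['clock'],o['joint_pos'],o['eef_pos'],R.from_rotvec(o['ee_rot']).as_matrix()[:,0])
im=cams.camera("wrist");cv2.imwrite("pics/w1.png",im);C=cam("wrist",o)
for c in blobs(im,(5,60,90),(19,190,255),80):
    e=ends(c);print(cv2.contourArea(c),e,plane(C,e[0],.012),plane(C,e[1],.012))
```

```text
1.15 [-0.6509  0.3139  2.0484 -0.0004  0.7817  1.2777] [ 0.3707 -0.268   0.1315] [ 0.9368 -0.35   -0.0023]
1622.0 (array([274.5, 188. ], dtype=float32), array([274.5, 258. ], dtype=float32)) [ 0.4034 -0.2831  0.012 ] [ 0.3533 -0.2645  0.012 ]
2380.0 (array([563.7891,  53.4012], dtype=float32), array([428.9915, 140.6232], dtype=float32)) [ 0.4205 -0.4805  0.012 ] [ 0.3976 -0.3911  0.012 ]
3842.0 (array([273.5,   0. ], dtype=float32), array([273.5, 184. ], dtype=float32)) [ 0.5101 -0.3222  0.012 ] [ 0.4063 -0.2835  0.012 ]
837.5 (array([148.6461,  -1.8308], dtype=float32), array([153.2154,  34.7231], dtype=float32)) [ 0.5369 -0.2533  0.012 ] [ 0.5186 -0.2471  0.012 ]
```

View pics/w1.png

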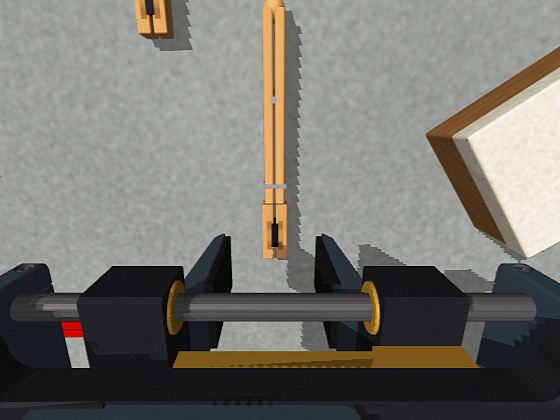

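The wrist view shows holder_a vertical and centred between the fingers, with its jaw end at (274,258) and foot at (273,5). It is aligned for the grasp.

Call:
apply_moves:
  commands: [0,-0.2,-2.5,0,0,0,5,0,0,-2.5,0,0,0,5,0,0,0,0,0,0,1,0,0,0,0,0,0,0.5,0,0,0,0,0,0,0.5,0,0,0,0,0,0,0.5,0,0,0,0,0,0,0.5,0,0,2.5,0,0,0,0.5,0,0,2.5,0,0,0,0.5]

```text
clock: 1.95
eef_pos: [0.3699, -0.271, 0.1327]
ee_rot: [-3.089, 0.565, 0.004]
wrist_force: [1.1, -1.3, 0.2]
gripper_width: 0.0177
grasp_force: 30.0
```

Run:
```python
from h import *
np.set_printoptions(precision=4,suppress=True)
o=bot.get_obs();print(o['clock'],o['joint_pos'],o['eef_pos'],o['gripper_width'])
im=cams.camera("wrist");cv2.imwrite("pics/w2.png",im);C=cam("wrist",o)
for c in blobs(im,(5,60,90),(19,190,255),80):
    e=ends(c);print(cv2.contourArea(c),e,plane(C,e[0],.06),plane(C,e[1],.06))
```

```text
1.95 [-0.6573  0.3135  2.0445 -0.0002  0.7861  1.2751] [ 0.3699 -0.271   0.1327] 0.017674401516877856
1966.5 (array([272.5, 211. ], dtype=float32), array([272.5, 292. ], dtype=float32)) [ 0.4003 -0.284   0.06  ] [ 0.3526 -0.2659  0.06  ]
2462.5 (array([556.2081,  39.327 ], dtype=float32), array([444.2502, 156.2609], dtype=float32)) [ 0.4324 -0.4407  0.06  ] [ 0.3965 -0.3796  0.06  ]
5421.0 (array([272.5,   0. ], dtype=float32), array([272.5, 204. ], dtype=float32)) [ 0.4954 -0.3199  0.06  ] [ 0.4041 -0.2854  0.06  ]
911.5 (array([141.9268,  -1.6585], dtype=float32), array([146.2927,  37.6342], dtype=float32)) [ 0.5173 -0.2638  0.06  ] [ 0.5021 -0.2582  0.06  ]
```

Call:
apply_moves:
  commands: [1.05,0.54,0,0,0,6.84,0.5,1.05,0.54,0,0,0,6.84,0.5,1.05,0.54,0,0,0,6.84,0.5,1.05,0.54,0,0,0,6.84,0.5,1.05,0.54,0,0,0,6.84,0.5,1.05,0.54,0,0,0,6.84,0.5,1.05,0.54,0,0,0,6.84,0.5,1.05,0.54,0,0,0,6.84,0.5,1.05,0.54,0,0,0,6.84,0.5,1.05,0.54,0,0,0,6.84,0.5,1.05,0.54,0,0,0,6.84,0.5,1.05,0.54,0,0,0,6.84,0.5]

```text
clock: 3.0
eef_pos: [0.4972, -0.2064, 0.1331]
ee_rot: [2.696, 1.611, 0.001]
wrist_force: [0.4, 0.0, -1.3]
gripper_width: 0.0176
grasp_force: 30.0
```

Call:
apply_moves:
  commands: [1.05,0.54,0,0,0,6.84,0.5,1.05,0.54,0,0,0,6.84,0.5,0,0,0,0,0,0,0.5,0,0,0,0,0,0,0.5]

```text
clock: 3.33
eef_pos: [0.5177, -0.1957, 0.1327]
ee_rot: [2.493, 1.91, 0.0]
wrist_force: [-0.1, 0.9, 0.3]
gripper_width: 0.0181
grasp_force: 30.0
```

Run:
```python
from h import *
np.set_printoptions(precision=4,suppress=True)
o=bot.get_obs();print(o['clock'],o['joint_pos'],o['eef_pos'],R.from_rotvec(o['ee_rot']).as_matrix()[:,0])
im=cams.camera("wrist");cv2.imwrite("pics/w3.png",im);C=cam("wrist",o);np.save("o3.npy",o,allow_pickle=True)
for c in blobs(im,(5,60,90),(19,190,255),80):
    e=ends(c);print("wood",cv2.contourArea(c),e)
for c in blobs(im,(20,130,50),(32,255,255),300):
    q=cv2.approxPolyDP(cv2.convexHull(c),4,True)[:,0];print(q.tolist(),[plane(C,p,.07)[:2] for p in q])
```

```text
3.3333 [-0.3821  0.4351  1.8323 -0.0003  0.8733 -0.1189] [ 0.5177 -0.1957  0.1327] [ 0.26    0.9656 -0.0003]
wood 153.0 (array([465. , 289.5], dtype=float32), array([399. , 289.5], dtype=float32))
wood 1900.0 (array([273., 211.], dtype=float32), array([273., 292.], dtype=float32))
wood 5428.5 (array([272.5,   0. ], dtype=float32), array([272.5, 204. ], dtype=float32))
wood 2696.0 (array([198.2332,  -0.4726], dtype=float32), array([201.5185,  91.5172], dtype=float32))
[[411, 365], [115, 367], [117, 351], [398, 346]] [array([ 0.5834, -0.2805]), array([ 0.407 , -0.2343]), array([ 0.4129, -0.2236]), array([ 0.5777, -0.2644])]
```

View pics/w3.png

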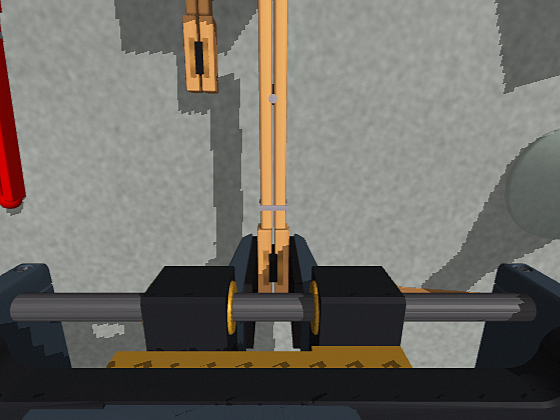

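The wrist view shows holder_a straight ahead in the grip, and holder_c's jaws at (201,92), nearly parallel to it. The pot itself is just out of frame.

Run:
```python
from h import *
np.set_printoptions(precision=4,suppress=True)
o=np.load("o3.npy",allow_pickle=True).item();C=cam("wrist",o)
m=[265]
J=plane(C,(201.5,91.5),.016);K=plane(C,(198.7,10),.016);v=(K-J)/np.linalg.norm(K-J)
print(J,K,np.degrees(np.arctan2(v[1],v[0])))
S,Sd=cam("scene"),cam("side")
side=[(263.75,200.4),(283,208.4),(261.5,228.6),(240.9,219.7)]
for p in side: print(plane(Sd,p,.07))
d=np.array([.26,.9656]);u=np.array([.9656,-.26])
for c0 in(np.array([.5135,-.0077]),np.array([.582,-.0274]),np.array([.5415,.0959]),np.array([.6087,.0722])): print("scene corner lat/along rel J",(c0-J[:2])@u,(c0-J[:2])@d)
for p in side: print("side",(plane(Sd,p,.07)[:2]-J[:2])@u,(plane(Sd,p,.07)[:2]-J[:2])@d)
```

```text
[ 0.4998 -0.0905  0.016 ] [ 0.5127 -0.0475  0.016 ] 73.2606582227046
[ 0.5712 -0.0295  0.07  ]
[ 0.5062 -0.0111  0.07  ]
[0.5349 0.0933 0.07  ]
[0.6019 0.0757 0.07  ]
scene corner lat/along rel J -0.008277827986295831 0.08354157574048468
scene corner lat/along rel J 0.06298777201370417 0.08232925574048469
scene corner lat/along rel J -0.008177027986295805 0.1908577357404847
scene corner lat/along rel J 0.06287329201370423 0.1854450157404847
side 0.053100792463085814 0.07753492508669571
side -0.014466442688684073 0.07832076042268321
side -0.013877865629372883 0.18659228904431122
side 0.05536557162278591 0.18703430782407432
```

Call:
apply_moves:
  commands: [0,0,-2,0,0,0,0.5,0,0,-2,0,0,0,0.5,0.53,1.96,0,0,0,0,0.5,0.53,1.96,0,0,0,0,0.5,0.53,1.96,0,0,0,0,0.5,0.53,1.96,0,0,0,0,0.5,0.53,1.96,0,0,0,0,0.5,0.53,1.96,0,0,0,0,0.5,0,0,-0.5,0,0,0,0.5,0,0,0,0,0,0,0.5]

```text
clock: 4.22
eef_pos: [0.5493, -0.0777, 0.0874]
ee_rot: [-2.493, -1.912, -0.002]
wrist_force: [0.8, 1.4, 3.0]
gripper_width: 0.0178
grasp_force: 30.0
```

Run:
```python
from h import *
np.set_printoptions(precision=4,suppress=True)
o=bot.get_obs();print(o['joint_pos'],o['eef_pos'],o['wrist_force'],o['gripper_width'])
np.save("o4.npy",o,allow_pickle=True)
im=cams.camera("wrist");cv2.imwrite("pics/w4.png",im)
s=cams.camera("scene");cv2.imwrite("pics/s4.png",s);sd=cams.camera("side");cv2.imwrite("pics/sd4.png",sd)
f=lambda a:cv2.resize(a,(400,300),interpolation=2)
cv2.imwrite("pics/m4.png",np.vstack([np.hstack([f(s[150:270,240:400]),f(sd[170:260,230:350])]),np.hstack([f(im),np.zeros((300,400,3),np.uint8)])]))
```

```text
[-0.1616  0.4955  1.8733  0.0013  0.7719  0.0995] [ 0.5493 -0.0777  0.0874] [0.8112 1.4169 3.0193] 0.017833651103590628
```

View pics/m4.png

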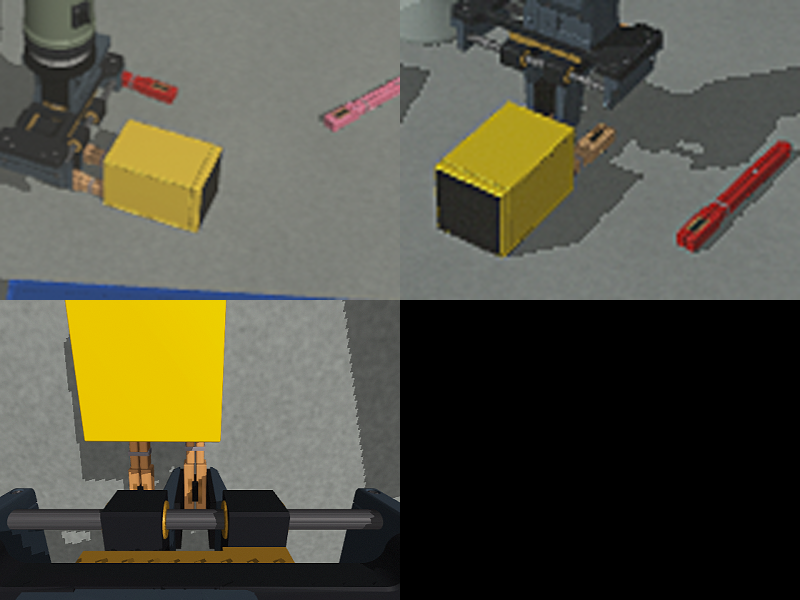

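The composite shows holder_a's handle inside the pot with its jaw block at wrist (273,270), and holder_c at (196,265) beside it. The pot is unmoved and its mouth edge spans (119,197) to (308,197).

Call:
apply_moves:
  commands: [0,0,0,0,0,0,3.2,0,0,0,0,0,0,3.2,0,0,0,0,0,0,3.2,0,0,3,0,0,0,3.2,-0.26,-0.97,3,0,0,0,3.2,-0.26,-0.97,0,0,0,0,4]

```text
clock: 4.87
eef_pos: [0.5468, -0.0986, 0.1521]
ee_rot: [2.485, 1.909, 0.01]
wrist_force: [0.9, -0.8, 1.4]
gripper_width: 0.036
grasp_force: 0.0
```

Run:
```python
from h import *
np.set_printoptions(precision=4,suppress=True)
o=np.load("o4.npy",allow_pickle=True).item();C=cam("wrist",o);im=cv2.imread("pics/w4.png")
d=np.array([.26,.9656]);u=np.array([.9656,-.26]);J=np.array([.4998,-.0905])
def show(im,C):
  for c in blobs(im[:330],(20,130,50),(32,255,255),900):
    q=cv2.approxPolyDP(cv2.convexHull(c),4,True)[:,0]
    for p in q: X=plane(C,p,.07)[:2];print("pot",p,X,(X-J)@u,(X-J)@d)
  for c in blobs(im[:330],(5,60,60),(19,190,255),150):
    e=ends(c)
    for p in e: X=plane(C,p,.018)[:2];print("wood",p,X,(X-J)@u,(X-J)@d)
show(im,C)
o=bot.get_obs();print(o['clock'],o['eef_pos'],o['gripper_width'])
im=cams.camera("wrist");cv2.imwrite("pics/w5.png",im);show(im,cam("wrist",o))
```

```text
pot [316   0] [0.5923 0.0302] 0.05789944916145593 0.1406261452956926
pot [307 198] [ 0.5753 -0.0303] 0.0571926322287383 0.07778670831515079
pot [118 196] [ 0.5087 -0.0116] -0.011910223109774966 0.07847611460908448
pot [91  0] [0.5253 0.0481] -0.011422232055682206 0.14050899578820888
wood [196.3032 216.4892] [ 0.5166 -0.0387] 0.0027949184795234925 0.05435399296174646
wood [198.0586 265.6408] [ 0.5079 -0.0671] 0.0017443485423949126 0.024683364472584235
wood [273. 211.] [ 0.5581 -0.0466] 0.04486935300467808 0.05752864688136338
wood [273. 292.] [ 0.5452 -0.0949] 0.04494206420897163 0.007533642416335361
wood [210.  205.5] [ 0.5259 -0.0347] 0.010662527141945826 0.06061175576184032
wood [181.  205.5] [ 0.5107 -0.0307] -0.005074761779166942 0.06059797915652308
4.8667 [ 0.5468 -0.0986  0.1521] 0.035976268269349715
pot [292   0] [0.592  0.0302] 0.0576113560203228 0.14048194720053894
pot [289 134] [ 0.5751 -0.0312] 0.057274183059977814 0.07687204519184371
pot [163 133] [ 0.5088 -0.0129] -0.011502666211318275 0.07724456708685157
pot [151   0] [0.5255 0.0476] -0.01112742588610132 0.14006161753534555
wood [209.5 164. ] [ 0.5164 -0.0398] 0.002864714194215764 0.05327995663598288
wood [209.5 233. ] [ 0.4996 -0.0907] -0.00012593100371890718 -0.00029052066371598257
wood [267. 161.] [ 0.5575 -0.0485] 0.044778847772168014 0.05551290175486971
wood [267. 230.] [ 0.5435 -0.1   ] 0.044638762195285786 0.002140946374492256
wood [267. 135.] [ 0.5623 -0.0308] 0.044827117944932146 0.07390361380613444
wood [267. 157.] [ 0.5582 -0.0458] 0.04478642404607624 0.05839942699165222
wood [208. 135.] [ 0.5218 -0.02  ] 0.0029482440043523198 0.07380953418888692
wood [208. 160.] [ 0.5163 -0.0368] 0.0019393768683590648 0.05617550015790432
```

Call:
apply_moves:
  commands: [-0.08,-1.1,0,0,0,-6.78,5,-0.08,-1.1,0,0,0,-6.78,5,-0.08,-1.1,0,0,0,-6.78,5,-0.08,-1.1,0,0,0,-6.78,5,-0.08,-1.1,0,0,0,-6.78,5,-0.08,-1.1,0,0,0,-6.78,5,-0.08,-1.1,0,0,0,-6.78,5,-0.08,-1.1,0,0,0,-6.78,5,-0.08,-1.1,0,0,0,-6.78,5,-0.08,-1.1,0,0,0,-6.78,5,-0.08,-1.1,0,0,0,-6.78,5,-0.08,-1.1,0,0,0,-6.78,5]

```text
clock: 5.92
eef_pos: [0.5336, -0.23, 0.1458]
ee_rot: [-3.135, 0.183, 0.004]
wrist_force: [-0.5, -0.3, 0.2]
gripper_width: 0.0502
grasp_force: 0.0
```

Call:
apply_moves:
  commands: [-0.08,-1.1,0,0,0,-6.78,5,-0.08,-1.1,0,0,0,-6.78,5,0,0,0,0,0,0,5,0,0,0,0,0,0,5]

```text
clock: 6.25
eef_pos: [0.5322, -0.2517, 0.1461]
ee_rot: [-3.094, 0.54, 0.004]
wrist_force: [-1.0, 0.5, -0.6]
gripper_width: 0.0505
grasp_force: 0.0
```

Run:
```python
from h import *
np.set_printoptions(precision=4,suppress=True)
o=bot.get_obs();print(o['clock'],o['joint_pos'],o['eef_pos'],R.from_rotvec(o['ee_rot']).as_matrix()[:,0])
im=cams.camera("wrist");cv2.imwrite("pics/w6.png",im);C=cam("wrist",o)
for c in blobs(im[:330],(5,60,60),(19,190,255),150):
    e=ends(c);print("wood",e,[plane(C,p,.012)[:2] for p in e])
```

```text
6.25 [-0.4613  0.467   1.7314  0.0001  0.9456  1.4548] [ 0.5322 -0.2517  0.1461] [ 0.9409 -0.3386 -0.0024]
wood (array([ 95.9588, 275.4647], dtype=float32), array([ 48.8529, 279.0882], dtype=float32)) [array([ 0.5428, -0.1041]), array([ 0.5529, -0.0662])]
wood (array([549.5, 261. ], dtype=float32), array([549.5, 282. ], dtype=float32)) [array([ 0.4311, -0.4529]), array([ 0.4117, -0.4511])]
wood (array([271., 180.], dtype=float32), array([271., 247.], dtype=float32)) [array([ 0.5686, -0.265 ]), array([ 0.5181, -0.2468])]
wood (array([270.5,   0. ], dtype=float32), array([270.5, 176. ], dtype=float32)) [array([ 0.6772, -0.3039]), array([ 0.5715, -0.2657])]
```

Call:
apply_moves:
  commands: [0.4,-0.15,-2.05,0,0,0,5,0,0,-2.05,0,0,0,5,0,0,-2.05,0,0,0,5,0,0,0,0,0,0,1,0,0,0,0,0,0,0.5,0,0,0,0,0,0,0.5,0,0,0,0,0,0,0.5,0,0,0,0,0,0,0.5,0,0,3,0,0,0,0.5,0,0,3,0,0,0,0.5,-0.39,0.63,0,0,0,6.76,0.5,-0.39,0.63,0,0,0,6.76,0.5]

```text
clock: 7.3
eef_pos: [0.5305, -0.2412, 0.149]
ee_rot: [3.135, -0.165, 0.01]
wrist_force: [0.1, 0.7, -1.7]
gripper_width: 0.0176
grasp_force: 30.0
```

Call:
apply_moves:
  commands: [-0.39,0.63,0,0,0,6.76,0.5,-0.39,0.63,0,0,0,6.76,0.5,-0.39,0.63,0,0,0,6.76,0.5,-0.39,0.63,0,0,0,6.76,0.5,-0.39,0.63,0,0,0,6.76,0.5,-0.39,0.63,0,0,0,6.76,0.5,-0.39,0.63,0,0,0,6.76,0.5,-0.39,0.63,0,0,0,6.76,0.5,0,0,0,0,0,6.76,0.5,0,0,0,0,0,6.76,0.5,0,0,0,0,0,6.76,0.5,0,0,0,0,0,6.76,0.5]

```text
clock: 8.3
eef_pos: [0.4981, -0.1901, 0.1467]
ee_rot: [2.489, 1.914, 0.001]
wrist_force: [0.4, 0.3, -0.3]
gripper_width: 0.0173
grasp_force: 30.0
```

Call:
apply_moves:
  commands: [0,0,0,0,0,0,0.5,0,0,0,0,0,0,0.5]

```text
clock: 8.47
eef_pos: [0.4981, -0.1902, 0.1465]
ee_rot: [2.498, 1.903, 0.001]
wrist_force: [-0.9, 0.2, -0.6]
gripper_width: 0.0177
grasp_force: 30.0
```

Run:
```python
from h import *
np.set_printoptions(precision=4,suppress=True)
o=bot.get_obs();print(o['clock'],o['joint_pos'],o['eef_pos'],R.from_rotvec(o['ee_rot']).as_matrix()[:,0])
d=np.array([.26,.9656]);u=np.array([.9656,-.26]);J=np.array([.4998,-.0905]);X=o['eef_pos'][:2]-J;print(X@u,X@d)
im=cams.camera("wrist");cv2.imwrite("pics/w7.png",im);C=cam("wrist",o);zb=o['eef_pos'][2]-.0845+.012
for c in blobs(im[:330],(5,60,60),(19,190,255),150):
    e=ends(c);print("wood",e,[((plane(C,p,z)[:2]-J)@u,(plane(C,p,z)[:2]-J)@d) for p in e for z in(.016,zb)])
```

```text
8.4667 [-0.3863  0.3915  1.8648  0.      0.8839 -0.1175] [ 0.4981 -0.1902  0.1465] [ 0.2656  0.9641 -0.0001]
0.02425683416372641 -0.09669055406704116
wood (array([272.5, 208. ], dtype=float32), array([272.5, 291. ], dtype=float32)) [(np.float64(0.02462814864619274), np.float64(-0.08019957648220849)), (np.float64(0.024654888059256475), np.float64(-0.06370348376250544)), (np.float64(0.024222701875011937), np.float64(-0.15047628827138546)), (np.float64(0.024354686165863823), np.float64(-0.11573793918332105))]
wood (array([287.5,   0. ], dtype=float32), array([287.5, 202. ], dtype=float32)) [(np.float64(0.03476543687428709), np.float64(0.05466155530917504)), (np.float64(0.032160763888722466), np.float64(0.0361507264238085)), (np.float64(0.035828937144981386), np.float64(-0.07562098356197994)), (np.float64(0.03294820336926445), np.float64(-0.060313390755416474))]
wood (array([233.5858,  -0.3415], dtype=float32), array([236.6357,  94.2053], dtype=float32)) [(np.float64(0.0011418511312445753), np.float64(0.0550091325544476)), (np.float64(0.007265106011574008), np.float64(0.03640808042080087)), (np.float64(0.0008855474370337784), np.float64(-0.0002149587820585347)), (np.float64(0.007075333001268572), np.float64(-0.004481076821286006))]
```

Call:
apply_moves:
  commands: [0,0,-1.8,0,0,0,0.5,0,0,-1.85,0,0,0,0.5,0.52,1.93,0,0,0,0,0.5,0.52,1.93,0,0,0,0,0.5,0.52,1.93,0,0,0,0,0.5,0.52,1.93,0,0,0,0,0.5,0.52,1.93,0,0,0,0,0.5,0.52,1.93,0,0,0,0,0.5,0,0,-1.1,0,0,0,0.5,0,0,0,0,0,0,0.5]

```text
clock: 9.35
eef_pos: [0.5287, -0.0732, 0.0974]
ee_rot: [-2.495, -1.907, 0.002]
wrist_force: [-0.1, 0.0, -0.9]
gripper_width: 0.0173
grasp_force: 30.0
```

Call:
apply_moves:
  commands: [0,0,0,0,0,0,3,0,0,0,0,0,0,3,0,0,0,0,0,0,3,0,0,3,0,0,0,3.2,-0.26,-0.97,3.5,0,0,0,3.2,-0.26,-0.97,0,0,0,0,4]

```text
clock: 9.85
eef_pos: [0.5272, -0.0949, 0.1693]
ee_rot: [2.489, 1.901, 0.013]
wrist_force: [1.1, -0.1, 0.9]
gripper_width: 0.0358
grasp_force: 0.0
```

Run:
```python
from h import *
np.set_printoptions(precision=4,suppress=True)
o=bot.get_obs();print(o['clock'],o['joint_pos'],o['eef_pos'])
d=np.array([.26,.9656]);u=np.array([.9656,-.26]);J=np.array([.4998,-.0905])
im=cams.camera("wrist");cv2.imwrite("pics/w8.png",im);C=cam("wrist",o)
for c in blobs(im[:330],(20,130,50),(32,255,255),900):
    q=cv2.approxPolyDP(cv2.convexHull(c),4,True)[:,0]
    for p in q: X=plane(C,p,.07)[:2];print("pot",p,X,(X-J)@u,(X-J)@d)
for c in blobs(im[:330],(5,60,60),(19,190,255),150):
    e=ends(c)
    for p in e: X=plane(C,p,.018)[:2];print("wood",p,X,(X-J)@u,(X-J)@d)
```

```text
9.85 [-0.1995  0.3641  1.8385  0.0001  0.9265  0.0668] [ 0.5272 -0.0949  0.1693]
pot [325   0] [0.5931 0.0341] 0.05768171156814344 0.1445587801435595
pot [319 129] [ 0.5751 -0.0305] 0.057118968123232444 0.0774728058443921
pot [205 130] [ 0.509  -0.0131] -0.011191856996192307 0.07712496301041628
pot [196   0] [0.5262 0.052 ] -0.011585359625982367 0.14447561276514556
wood [237.5 160. ] [ 0.5158 -0.0401] 0.00237602485744548 0.052807345740716376
wood [237.5 224. ] [ 0.5003 -0.0906] 0.000494554999315623 -1.1619409946458275e-05
wood [291. 156.] [ 0.557  -0.0482] 0.04420796135214762 0.05571710711396398
wood [291. 221.] [ 0.5438 -0.1   ] 0.044949149545719144 0.002286178013913419
wood [292. 131.] [ 0.5624 -0.0301] 0.044709985693915814 0.07460705339855782
wood [292. 152.] [ 0.5585 -0.0454] 0.044943993176033786 0.058794564734538285
wood [265. 131.] [ 0.5425 -0.0247] 0.024101245635964386 0.07467807383348234
wood [265. 221.] [ 0.523  -0.0942] 0.023364045517767634 0.002444310789137763
wood [234.5 131. ] [ 0.5201 -0.0185] 0.0008757499959163827 0.07475811195308865
wood [234.5 156. ] [ 0.5145 -0.0365] 0.00015229909049581207 0.055913581597383286
```

View pics/w8.png

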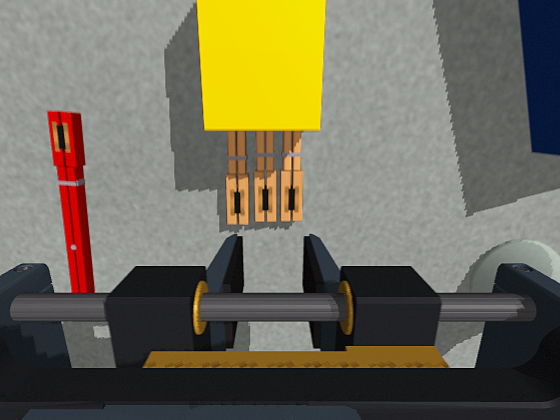

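All three holders lie side by side in the pot, jaw ends at (237,224), (265,221) and (291,221), and the pot has not moved. Next I'll tilt the tool to grip the side walls near the mouth and tip the pot up.

Call:
apply_moves:
  commands: [-0.03,0.17,-0.4,6.44,-1.73,0,9.1,-0.03,0.17,-0.45,6.44,-1.73,0,9.1,-0.03,0.17,-0.45,6.44,-1.73,0,9.1,-0.03,0.17,-0.45,6.44,-1.73,0,9.1,-0.03,0.17,-0.45,6.44,-1.73,0,9.1,-0.03,0.17,-0.45,6.44,-1.73,0,9.1,0,0,0,0,0,0,9.1,0,0,0,0,0,0,9.1]

```text
clock: 10.57
eef_pos: [0.5213, -0.0845, 0.1354]
ee_rot: [-2.081, -1.583, -0.75]
wrist_force: [0.1, -0.2, 0.2]
gripper_width: 0.0894
grasp_force: 0.0
```

```bash
cat > st.py <<'E'
from h import *
np.set_printoptions(precision=4,suppress=True)
d=np.array([.26,.9656]);u=np.array([.9656,-.26]);P=np.array([.5707,.0846])
o=bot.get_obs();M=R.from_rotvec(o['ee_rot']).as_matrix();X=o['eef_pos'];G=X+.06*M[:,2]
print(o['clock'],o['joint_pos'],'tcp',X,'w',o['gripper_width'])
print("tilt",np.degrees(np.arctan2(M[:2,2]@d,-M[2,2])),"lat tilt",M[:2,2]@u,"y",M[:,1],"G rel pivot lat/along/z",(G[:2]-P)@u,(G[:2]-P)@d,G[2],"F",o['wrist_force'],o['grasp_force'])
E
python3 st.py
```

```text
10.5667 [-0.4927  0.4924  1.9248  0.7898  1.0739 -0.7374] tcp [ 0.5213 -0.0845  0.1354] w 0.08940330022153618
tilt 39.902971953423446 lat tilt -0.0015728127199566289 y [ 0.9643 -0.2649 -0.0063] G rel pivot lat/along/z -0.0038132856756673203 -0.13758970407778165 0.08932820780209624 F [ 0.1063 -0.2082  0.2049] 0.0
```

Call:
apply_moves:
  commands: [0.58,1.66,-1.81,0,0,0,9.1,0.58,1.66,-1.81,0,0,0,9.1,0.58,1.66,-1.81,0,0,0,9.1,0,0,0,0,0,0,9.1,0,0,0,0,0,0,6,0,0,0,0,0,0,6,0,0,0,0,0,0,6,0,0,0,0,0,0,6,0,0,0,0,0,0,6]

```text
clock: 11.32
eef_pos: [0.5396, -0.0342, 0.0836]
ee_rot: [-2.078, -1.588, -0.756]
wrist_force: [-2.7, -1.1, 5.9]
gripper_width: 0.0698
grasp_force: 30.0
```

```bash
python3 st.py
```

```text
11.3167 [-0.394   0.5679  1.9742  0.9052  0.9454 -0.8082] tcp [ 0.5396 -0.0342  0.0836] w 0.06977483172882616
tilt 40.02054185725225 lat tilt 0.0009207145648548187 y [ 0.965  -0.2621 -0.0006] G rel pivot lat/along/z 0.0009394293669094771 -0.08418461029548237 0.037666752172634675 F [-2.7142 -1.1152  5.8728] 29.960395633243024
```

Run:
```python
import numpy as np
t=np.radians(np.linspace(0,90,21));a,z=-.1228,.0836
A=a*np.cos(t)+z*np.sin(t);Z=-a*np.sin(t)+z*np.cos(t)
for i in range(20):
    da,dz=(A[i+1]-A[i])*100,(Z[i+1]-Z[i])*100;print(round(da*.26,2),round(da*.9656,2),round(dz,2),end=" | ")
print(4.5*.9656,4.5*.26)
```

```text
0.18 0.67 0.94 | 0.2 0.74 0.88 | 0.22 0.8 0.82 | 0.23 0.86 0.75 | 0.25 0.92 0.68 | 0.26 0.97 0.6 | 0.27 1.01 0.52 | 0.28 1.04 0.44 | 0.29 1.07 0.35 | 0.3 1.1 0.26 | 0.3 1.11 0.17 | 0.3 1.12 0.08 | 0.3 1.13 -0.01 | 0.3 1.12 -0.1 | 0.3 1.11 -0.19 | 0.29 1.09 -0.28 | 0.29 1.07 -0.37 | 0.28 1.04 -0.46 | 0.27 1.0 -0.54 | 0.26 0.96 -0.62 | 4.3452 1.17
```

Call:
apply_moves:
  commands: [0.18,0.67,1.24,-4.35,1.17,0,6,0.2,0.74,0.88,-4.35,1.17,0,6,0.22,0.8,0.82,-4.35,1.17,0,6,0.23,0.86,0.75,-4.35,1.17,0,6,0.25,0.92,0.68,-4.35,1.17,0,6,0.26,0.97,0.6,-4.35,1.17,0,6,0.27,1.01,0.52,-4.35,1.17,0,6,0.28,1.04,0.44,-4.35,1.17,0,6]

```text
clock: 11.98
eef_pos: [0.5582, 0.0362, 0.1423]
ee_rot: [-2.466, -1.881, -0.081]
wrist_force: [-0.7, -0.1, -5.6]
gripper_width: 0.0699
grasp_force: 30.0
```

```bash
python3 st.py
```

```text
11.9833 [0.0155 0.4252 1.8208 0.0809 0.8785 0.2318] tcp [0.5582 0.0362 0.1423] w 0.06990269055065292
tilt 3.722769286816901 lat tilt 0.0009018288025318018 y [ 0.9645 -0.2643  0.0006] G rel pivot lat/along/z 0.0005755913245344881 -0.04610901007520491 0.0824110791248681 F [-0.6738 -0.086  -5.5662] 29.986091307364404
```

Call:
apply_moves:
  commands: [0.29,1.07,0.35,-4.35,1.17,0,6,0.3,1.1,0.26,-4.35,1.17,0,6,0.3,1.11,0.17,-4.35,1.17,0,6,0.3,1.12,0.08,-4.35,1.17,0,6,0.3,1.13,0,-4.35,1.17,0,6,0.3,1.12,-0.1,-4.35,1.17,0,6,0.3,1.11,-0.19,-4.35,1.17,0,6,0.29,1.09,-0.28,-4.35,1.17,0,6,0.29,1.07,-0.37,-4.35,1.17,0,6,0.28,1.04,-0.46,-4.35,1.17,0,6,0.27,1,-0.4,-4.35,1.17,0,6,0.26,0.96,-0.5,-4.35,1.17,0,6]

```text
clock: 12.98
eef_pos: [0.5936, 0.1665, 0.1266]
ee_rot: [1.952, 1.49, -0.91]
wrist_force: [0.0, 0.1, -4.4]
gripper_width: 0.0699
grasp_force: 30.0
```

Call:
apply_moves:
  commands: [0,0,0,0,0,0,6,0,0,0,0,0,0,6]

```text
clock: 13.15
eef_pos: [0.5934, 0.1665, 0.1256]
ee_rot: [1.953, 1.494, -0.909]
wrist_force: [-0.5, 0.2, -4.2]
gripper_width: 0.07
grasp_force: 30.0
```

```bash
python3 st.py
python3 - <<'E'
from h import *
s=cams.camera("scene");sd=cams.camera("side")
cv2.imwrite("pics/s9.png",s);cv2.imwrite("pics/sd9.png",sd)
f=lambda a:cv2.resize(a,(400,300),interpolation=2)
cv2.imwrite("pics/m9.png",np.hstack([f(s[150:270,240:400]),f(sd[130:265,190:370])]))
E
```

```text
13.15 [ 0.4899  0.7821  1.4279 -0.5932  1.6074  0.9464] tcp [0.5934 0.1665 0.1256] w 0.07000907234294713
tilt -49.96757806426721 lat tilt -9.016943789041942e-05 y [ 0.9653 -0.2612  0.0013] G rel pivot lat/along/z 0.0006171728790771852 0.0390783837201121 0.08704970021942912 F [-0.5252  0.2173 -4.1856] 29.996884111315012
```

View pics/m9.png

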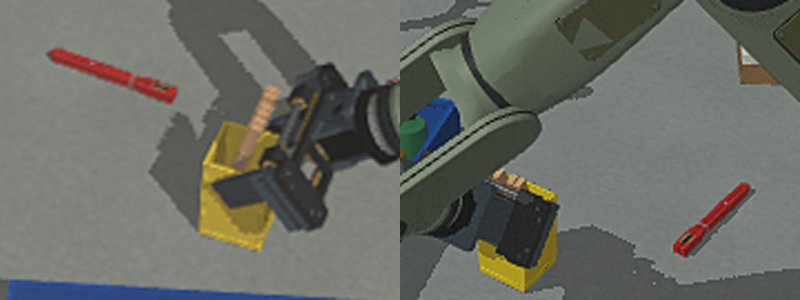

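The pot is upright in the grip, with the three holders inside and their jaws up, held about 3 mm off the bench. I'll set it down, slide it partway while squaring its yaw to the tray, and release.

Call:
apply_moves:
  commands: [0,0,-0.28,0,0,0,6,0,0,0,0,0,0,6,0.5,0.03,0,0,0,3.68,6,0.5,0.03,0,0,0,3.68,6,0.5,0.03,0,0,0,3.68,6,0.5,0.03,0,0,0,3.68,6,0.5,0.03,0,0,0,3.68,6,0,0,0,0,0,0,6]

```text
clock: 13.92
eef_pos: [0.6177, 0.1665, 0.1252]
ee_rot: [1.646, 1.741, -0.765]
wrist_force: [-0.3, 0.5, -3.5]
gripper_width: 0.0695
grasp_force: 30.0
```

```bash
python3 st.py
```

```text
13.9167 [ 0.524   0.7446  1.5166 -0.765   1.4261  0.8037] tcp [0.6177 0.1665 0.1252] w 0.06952702523680265
tilt -48.54486146735565 lat tilt 0.24290156883825853 y [0.9984 0.0572 0.0026] G rel pivot lat/along/z 0.03864932761366618 0.04769208444895309 0.08666713226672995 F [-0.3302  0.5088 -3.4604] 29.996301233768463
```

Call:
apply_moves:
  commands: [0,0,-0.15,0,0,0,6,0,0,-0.1,0,0,0,6,0,0,0,0,0,0,6]

```text
clock: 14.17
eef_pos: [0.618, 0.1668, 0.1248]
ee_rot: [1.648, 1.735, -0.769]
wrist_force: [-3.1, 3.5, 8.5]
gripper_width: 0.0701
grasp_force: 30.0
```

Call:
apply_moves:
  commands: [0,0,0.1,0,0,0,9.1,0,0,0,0,0,0,9.1,0,0,0,0,0,0,9.1,-0.05,0.8,0.65,0,0,0,9.1,-0.1,1.9,1.6,0,0,0,9.1,-0.1,1.9,1.6,0,0,0,9.1,0,1,3,0,0,0,9.1,0,0,3.5,0,0,0,9.1,0,0,3.5,0,0,0,9.1]

```text
clock: 14.92
eef_pos: [0.6154, 0.2243, 0.2626]
ee_rot: [1.645, 1.741, -0.768]
wrist_force: [1.1, -0.0, 0.4]
gripper_width: 0.091
grasp_force: 0.0
```

```bash
python3 st.py
python3 - <<'E'
from h import *
s=cams.camera("scene");sd=cams.camera("side")
cv2.imwrite("pics/s10.png",s);cv2.imwrite("pics/sd10.png",sd)
f=lambda a:cv2.resize(a,(400,300),interpolation=2)
cv2.imwrite("pics/m10.png",np.hstack([f(s[165:285,240:400]),f(sd[130:265,160:340])]))
for n,im in(("scene",s),("side",sd)):
    for c in blobs(im,(18,120,50),(32,255,255),300):
        x,y,w,h=cv2.boundingRect(c)
        if 130<y<290 and x>200: print(n,(x,y,w,h),cv2.approxPolyDP(cv2.convexHull(c),2,True)[:,0].tolist())
E
```

```text
14.9167 [ 0.5937  0.6547  1.3068 -0.7267  1.689   0.6436] tcp [0.6154 0.2243 0.2626] w 0.09101231425341438
tilt -48.6247836802815 lat tilt 0.24209906051344382 y [0.9984 0.0571 0.001 ] G rel pivot lat/along/z 0.02132571978934277 0.10283126102653573 0.22410308770914877 F [ 1.0697 -0.0007  0.3718] 0.0
scene (321, 211, 30, 49) [[323, 211], [343, 212], [350, 229], [346, 259], [321, 257]]
side (211, 210, 35, 47) [[244, 211], [245, 240], [238, 255], [215, 252], [212, 220], [234, 211]]
```

View pics/m10.png

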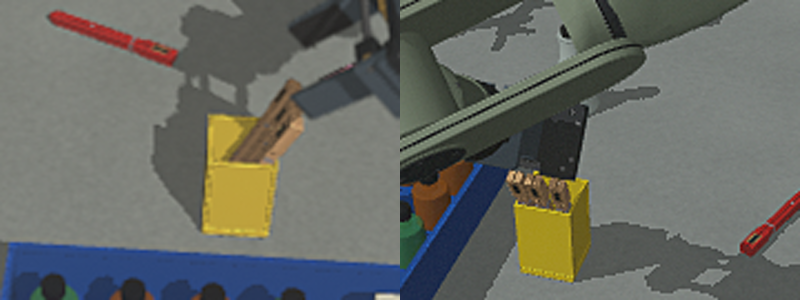

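The pot stands upright and square, with all three holders leaning to +y, jaws up, and a gap to the tray still to close. Now I'll work out the reorientation for a push from the near side.

Run:
```python
from h import *
np.set_printoptions(precision=4,suppress=True)
S=cam("scene");Sd=cam("side")
print("pot far bottom",plane(S,(321.5,258),0),plane(S,(346.5,260),0),"near rim",plane(S,(323,211),.11),plane(S,(343,212),.11))
print("side bottom",[plane(Sd,p,0) for p in((215,252),(238,255),(245,240))])
im=cv2.imread("pics/s10.png")
m=cv2.inRange(cv2.cvtColor(im,cv2.COLOR_BGR2HSV),(105,150,40),(125,255,255))
for c in(270,300,320,335,350,380): r=np.where(m[245:300,c])[0];print("tray top edge",c,r[0]+245,plane(S,(c,r[0]+245),.075))
o=bot.get_obs();M=R.from_rotvec(o['ee_rot'])
t=np.radians(3.3)
z=np.array([np.cos(t)*.7071,np.sin(t)*.7071,-.7071])
for s in(1,-1):
    y=s*np.array([-np.sin(t),np.cos(t),0]);T=R.from_matrix(np.c_[np.cross(y,z),y,z])
    print(s,np.degrees((T*M.inv()).as_rotvec()),T.as_rotvec())
```

```text
pot far bottom [0.6573 0.089  0.    ] [0.6554 0.1549 0.    ] near rim [0.5922 0.0814 0.11  ] [0.5889 0.133  0.11  ]
side bottom [array([0.6516, 0.1518, 0.    ]), array([0.5868, 0.1425, 0.    ]), array([ 0.5908,  0.0786, -0.    ])]
tray top edge 270 264 [ 0.7558 -0.0334  0.075 ]
tray top edge 300 265 [0.7493 0.0391 0.075 ]
tray top edge 320 267 [0.7491 0.0878 0.075 ]
tray top edge 335 267 [0.7444 0.1238 0.075 ]
tray top edge 350 268 [0.7427 0.1601 0.075 ]
tray top edge 380 270 [0.7393 0.2323 0.075 ]
1 [ 2.927   4.6001 90.053 ] [-0.0678  2.3554  0.0281]
-1 [ 77.1584 -67.9676 -66.2574] [-2.8811 -0.083  -1.1934]
```

Call:
apply_moves:
  commands: [-0.96,-0.82,0,0.23,0.35,6.93,4,-0.96,-0.82,0,0.23,0.35,6.93,4,-0.96,-0.82,0,0.23,0.35,6.93,4,-0.96,-0.82,0,0.23,0.35,6.93,4,-0.96,-0.82,0,0.23,0.35,6.93,4,-0.96,-0.82,0,0.23,0.35,6.93,4,-0.96,-0.82,0,0.23,0.35,6.93,4,-0.96,-0.82,0,0.23,0.35,6.93,4,-0.96,-0.82,0,0.23,0.35,6.93,4,-0.96,-0.82,0,0.23,0.35,6.93,4,-0.96,-0.82,0,0.23,0.35,6.93,4,-0.96,-0.82,0,0.23,0.35,6.93,4]

```text
clock: 16.02
eef_pos: [0.4991, 0.1248, 0.2614]
ee_rot: [0.058, 2.346, -0.044]
wrist_force: [1.4, 0.2, -0.7]
gripper_width: 0.0399
grasp_force: 0.0
```

Call:
apply_moves:
  commands: [-0.96,-0.82,0,0.23,0.35,6.93,4,0,0,0,0,0,0,4,0,0,0,0,0,0,4]

```text
clock: 16.27
eef_pos: [0.4932, 0.1176, 0.261]
ee_rot: [-0.029, 2.355, -0.002]
wrist_force: [0.1, -0.0, 1.4]
gripper_width: 0.0403
grasp_force: 0.0
```

```bash
cat > st2.py <<'E'
from h import *
np.set_printoptions(precision=4,suppress=True)
o=bot.get_obs();M=R.from_rotvec(o['ee_rot']).as_matrix();X=o['eef_pos']
print(o['clock'],o['joint_pos'],'tcp',X,"y",M[:,1],"z",M[:,2],"tip",X+.078*M[:,2],o['gripper_width'],o['wrist_force'])
E
python3 st2.py
```

```text
16.2667 [ 0.3214  0.0501  2.2229 -1.1222  0.2424 -0.2515] tcp [0.4932 0.1176 0.261 ] y [-0.0208  0.9997 -0.01  ] z [ 0.7077  0.0076 -0.7065] tip [0.5484 0.1182 0.2059] 0.040299445468977825 [ 0.0635 -0.0085  1.4408]
```

Call:
apply_moves:
  commands: [0.5,0,-0.5,0,3.4,0.5,4,0.5,0,-0.5,0,3.4,0.5,4,0.5,0,-0.5,0,3.4,0.5,4,0.5,0,-0.5,0,3.4,0.5,4,0.5,0,-0.5,0,3.4,0.5,4,0,0,0,0,0,0,4,0,0,0,0,0,0,4]

```text
clock: 16.85
eef_pos: [0.5138, 0.1173, 0.2409]
ee_rot: [-0.073, 2.583, 0.008]
wrist_force: [0.3, 0.8, 0.3]
gripper_width: 0.0401
grasp_force: 0.0
```

```bash
python3 st2.py
```

```text
16.85 [ 0.2589  0.1247  2.0829 -0.298   0.4037 -1.1257] tcp [0.5138 0.1173 0.2409] y [-0.054   0.9985 -0.0093] z [ 0.5284  0.0206 -0.8487] tip [0.555  0.1189 0.1747] 0.040073579137972895 [0.2988 0.7761 0.2696]
```

Call:
apply_moves:
  commands: [0.05,0.1,-2.8,0,1,0.1,4,0.05,0.1,-2.8,0,1,0.1,4,0.05,0.1,-2.8,0,1,0.1,4,0.05,0,-2.8,0,1,0.1,4,0.05,0,-2.8,0,0,0,4,0,0,0,0,0,0,4,0,0,0,0,0,0,4]

```text
clock: 17.43
eef_pos: [0.5152, 0.1188, 0.1126]
ee_rot: [-0.085, 2.652, 0.007]
wrist_force: [0.1, 0.4, 0.5]
gripper_width: 0.0399
grasp_force: 0.0
```

```bash
python3 st2.py
```

```text
17.4333 [ 0.2522  0.3381  2.2047 -0.6862  0.1543 -0.7261] tcp [0.5152 0.1188 0.1126] y [-0.0615  0.9981 -0.0099] z [ 0.4685  0.0202 -0.8832] tip [0.5518 0.1204 0.0437] 0.03990464728454039 [0.1489 0.4076 0.5272]
```

Call:
apply_moves:
  commands: [0.8,0.05,-0.9,0,0,0,4,0.5,0.03,-0.9,0,0,0,4,0.8,0.05,0,0,0,0,4,0.8,0.05,0,0,0,0,4,0.8,0.05,0,0,0,0,4,0.8,0.05,0,0,0,0,4,0.8,0.05,0,0,0,0,4,0.8,0.05,0,0,0,0,4,0,0,0,0,0,0,4]

```text
clock: 18.18
eef_pos: [0.5785, 0.1227, 0.0974]
ee_rot: [-0.082, 2.646, 0.009]
wrist_force: [0.0, -0.2, 0.1]
gripper_width: 0.0403
grasp_force: 0.1
```

```bash
python3 st2.py
cat > look.py <<'E'
import sys
from h import *
np.set_printoptions(precision=4,suppress=True)
s=cams.camera("scene");sd=cams.camera("side");k=sys.argv[1]
cv2.imwrite(f"pics/s{k}.png",s);cv2.imwrite(f"pics/sd{k}.png",sd)
f=lambda a:cv2.resize(a,(400,300),interpolation=2)
cv2.imwrite(f"pics/m{k}.png",np.hstack([f(s[165:285,260:420]),f(sd[130:265,130:310])]))
for n,im in(("scene",s),("side",sd)):
    C=cam(n)
    for c in blobs(im,(18,120,50),(32,255,255),300):
        x,y,w,h=cv2.boundingRect(c)
        if 130<y<290 and x>160: q=cv2.approxPolyDP(cv2.convexHull(c),2,True)[:,0];print(n,[(p.tolist(),plane(C,p,0)[:2],plane(C,p,.11)[:2]) for p in q])
E
python3 look.py 11
```

```text
18.1833 [ 0.2269  0.4334  2.0854 -0.5673  0.1604 -0.8655] tcp [0.5785 0.1227 0.0974] y [-0.0597  0.9982 -0.008 ] z [ 0.4737  0.0213 -0.8804] tip [0.6155 0.1244 0.0287] 0.040250469946113206 [ 0.0405 -0.23    0.1487]
scene [([323, 224], array([0.5332, 0.0839]), array([0.6384, 0.0848])), ([345, 225], array([0.5288, 0.1454]), array([0.6345, 0.1401])), ([351, 245], array([0.6012, 0.1648]), array([0.6996, 0.1575])), ([347, 267], array([0.6789, 0.1572]), array([0.7693, 0.1507])), ([321, 265], array([0.6811, 0.0895]), array([0.7714, 0.0898]))]
side [([205, 204], array([ 0.7714, -0.0397]), array([0.7013, 0.0889])), ([228, 208], array([ 0.6949, -0.044 ]), array([0.6344, 0.0851])), ([225, 247], array([0.6334, 0.1241]), array([0.5807, 0.2321])), ([222, 253], array([0.6317, 0.1493]), array([0.5791, 0.2541])), ([199, 249], array([0.6989, 0.1549]), array([0.6379, 0.2591])), ([195, 219], array([0.7681, 0.0383]), array([0.6984, 0.1571]))]
```

Call:
apply_moves:
  commands: [0.8,0.05,0,0,0,0,4,0.8,0.05,0,0,0,0,4,0.8,0.05,0,0,0,0,4,0.6,0.03,0,0,0,0,4,0.5,0.03,0,0,0,0,4,0,0,0,0,0,0,4]

```text
clock: 18.78
eef_pos: [0.6127, 0.1243, 0.096]
ee_rot: [-0.083, 2.649, 0.008]
wrist_force: [-0.7, 0.1, -0.0]
gripper_width: 0.0399
grasp_force: 0.4
```

Call:
apply_moves:
  commands: [0.3,0.02,0,0,0,0,4,0.3,0.02,0,0,0,0,4]

```text
clock: 18.95
eef_pos: [0.6175, 0.1244, 0.0954]
ee_rot: [-0.083, 2.651, 0.007]
wrist_force: [-4.1, -0.7, 2.6]
gripper_width: 0.0401
grasp_force: 2.1
```

Call:
apply_moves:
  commands: [0.25,0.02,0,0,0,0,4,0,0,0,0,0,0,4]

```text
clock: 19.12
eef_pos: [0.6201, 0.1246, 0.0952]
ee_rot: [-0.083, 2.651, 0.007]
wrist_force: [-6.0, -0.3, 4.4]
gripper_width: 0.0402
grasp_force: 2.9
```

```bash
python3 st2.py; python3 look.py 12
```

```text
19.1167 [ 0.2126  0.4814  1.9898 -0.4058  0.2036 -1.0419] tcp [0.6201 0.1246 0.0952] y [-0.0599  0.9982 -0.0096] z [ 0.4693  0.0196 -0.8828] tip [0.6567 0.1262 0.0264] 0.040194224092651935 [-5.9793 -0.2851  4.4163]
scene [([344, 237], array([0.5746, 0.1447]), array([0.6756, 0.1394])), ([351, 256], array([0.6401, 0.1662]), array([0.7345, 0.1588])), ([350, 266], array([0.6745, 0.1648]), array([0.7654, 0.1575])), ([322, 265], array([0.6808, 0.0921]), array([0.771 , 0.0922])), ([323, 236], array([0.5786, 0.0872]), array([0.6792, 0.0878]))]
side [([188, 196], array([ 0.8413, -0.0608]), array([0.7624, 0.0705])), ([214, 206], array([ 0.7404, -0.0393]), array([0.6741, 0.0892])), ([211, 245], array([0.6741, 0.1291]), array([0.6162, 0.2365])), ([208, 250], array([0.6734, 0.1506]), array([0.6156, 0.2553])), ([185, 245], array([0.7434, 0.1525]), array([0.6768, 0.257 ])), ([181, 215], array([0.817 , 0.0345]), array([0.7411, 0.1538]))]
```

Call:
apply_moves:
  commands: [0.3,0.02,0,0,0,0,4,0,0,0,0,0,0,4]

```text
clock: 19.38
eef_pos: [0.6208, 0.1245, 0.0946]
ee_rot: [-0.082, 2.656, 0.005]
wrist_force: [-14.5, 0.8, 10.1]
gripper_width: 0.0401
grasp_force: 7.0
```

Call:
apply_moves:
  commands: [0.2,0.01,0,0,0,0,4,0,0,0,0,0,0,4,0,0,0,0,0,0,4]

```text
clock: 19.63
eef_pos: [0.6212, 0.1245, 0.0943]
ee_rot: [-0.083, 2.658, 0.004]
wrist_force: [-20.2, 0.7, 13.4]
gripper_width: 0.0399
grasp_force: 10.1
```

Call:
apply_moves:
  commands: [-0.5,-0.03,0,0,0,0,4,-0.8,-0.05,0,0,0,0,4,-2,-0.1,0,0,0,0,4,-3,-0.2,0.5,0,0,0,4,-3,-0.2,3,0,0,0,4,-2,-0.2,3,0,0,0,4,-2,-1,3,0,0,0,4,0,-2,3,0,0,0,4,0,-2,3,0,0,0,4,0,0,0,0,0,0,4]

```text
clock: 20.47
eef_pos: [0.4965, 0.0659, 0.2574]
ee_rot: [-0.08, 2.634, 0.009]
wrist_force: [0.5, 1.1, 0.5]
gripper_width: 0.0398
grasp_force: 0.0
```

```bash
python3 st2.py; python3 look.py 13
```

```text
20.4667 [ 0.1308  0.0685  2.0781 -0.0895  0.4921 -1.4326] tcp [0.4965 0.0659 0.2574] y [-0.0585  0.9983 -0.0083] z [ 0.4843  0.0211 -0.8746] tip [0.5343 0.0676 0.1892] 0.03983633778117875 [0.5375 1.1125 0.5076]
scene [([344, 237], array([0.5746, 0.1447]), array([0.6756, 0.1394])), ([351, 256], array([0.6401, 0.1662]), array([0.7345, 0.1588])), ([350, 266], array([0.6745, 0.1648]), array([0.7654, 0.1575])), ([322, 265], array([0.6808, 0.0921]), array([0.771 , 0.0922])), ([323, 236], array([0.5786, 0.0872]), array([0.6792, 0.0878]))]
side [([188, 197], array([ 0.8388, -0.0559]), array([0.7602, 0.0747])), ([214, 206], array([ 0.7404, -0.0393]), array([0.6741, 0.0892])), ([216, 236], array([0.6764, 0.0893]), array([0.6182, 0.2017])), ([208, 250], array([0.6734, 0.1506]), array([0.6156, 0.2553])), ([185, 245], array([0.7434, 0.1525]), array([0.6768, 0.257 ])), ([181, 215], array([0.817 , 0.0345]), array([0.7411, 0.1538]))]
```

View pics/m13.png

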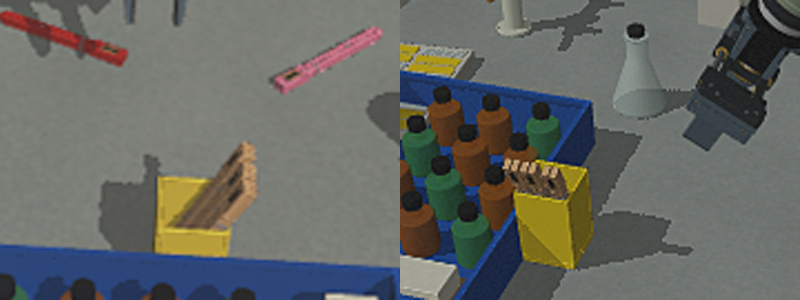

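The pot stands upright and flush against the tray's near side. All three holders are in it with their jaws up, nothing else has moved, and the arm is clear.

```bash
python3 -c "
from workcell import bot
print(bot.hand_in())"
```

```text
the job is handed in; nothing more can be done
None
```

The job is handed in: the pot stands upright against the near side of the blue tray with all three holders in it, jaws up, and the glassware and slide box were not touched; the arm took about 20.5 s of the 72 s allowed.

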